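Clip the drive shafts and reset the tripped starter

ROBOT

A 6-joint arm with a two-finger parallel gripper is mounted at the origin on the work surface. World frame = base frame: x ahead of the robot, y to its left, z up, the work surface at z = 0. Lengths are in m, angles in rad, forces in N, time in s.
With the tool pointing down it reaches from about 0.275 to 0.725 m from the base axis. Payload 15.9 kg.
Tool frame: the origin (TCP) lies between the finger pads; the fingertips stand 19 mm ahead of it and the grasp point (between the pads) is the TCP; z points along the fingers, y is the line along which they close (so a half turn about z gives the same grasp; the last joint's range is limited). The gripper opens to 85 mm and grips with 20 to 120 N. Pads are 22 mm wide; open, the fingers measure 114 mm over their backs; the gripper's body (76 mm by 85 mm) begins 54 mm behind the grasp point. The pads swing forward as they close: fully open they stand 13 mm farther back than shut.
Start: joints at [1.145, 0.213, -0.034, 1.323, 0, 1.571], TCP at [0.207, 0.455, 0.25] pointing down, gripper open.
Joint ranges: [-2.98, 2.98], [-0.74, 1.72], [-1.14, 1.35], [-2.1, 2.04], [-1.57, 1.44], [-3.14, 3.14]. Speed limits (rad/s): [1.89, 1.89, 2.39, 2.57, 3.14, 3.14].

INTERFACE

Orientations are given as a unit quaternion [w, x, y, z].
In Python, from cell import reach, move_l, movej, gripper_to, dwell, ik, get_image, camera_info, MotionError, job_done, get_t, get_joints, get_qvel, get_joint_torque, get_position, get_orientation, get_contact_force, get_ft_torque, get_width, get_finger_force gives the robot as it stands. Calls block until the motion is done:
- reach(position, orientation): joint-space move of the TCP to a pose.
- move_l(position, rate=0.15, ori=None, threshold=None): straight line of the TCP; ori=None keeps the orientation; rate is the mean speed in m/s. With threshold (N) it stops when the force on the tool has changed by that much, and returns True; else False.
- movej(angles): joint-space move.
- gripper_to(opening, grip_force=None): finger opening in m; grip_force is the grip in N (None keeps the last); returns when the fingers have stopped.
- dwell(seconds).
- ik(position, orientation): joint angles nearest the present ones, or None.
- get_image(name): name is "side" or "top"; returns (picture, depth): 384x512x3 uint8, red, green, blue; 384x512 float32, m along the optical axis (not along the pixel's ray), 0 where there is no reading.
- camera_info(name): a dict with "intrinsics" (3x3 intrinsics, pixels), "world_to_cam" (4x4, takes a point from world to camera coordinates). Camera axes: x right, y down, z forward; pixel columns grow to the right and rows downward; lengths in m; the calibration is good to about 2 mm. A picture is of the moment at which its call begins. camera_info takes no time and is no camera call.
A pose or a line that the arm cannot do raises MotionError and nothing moves.
- job_done(): hands the job in; it is judged then, once.
Readings, each from a call of its own:
- get_t(): time.
- get_joints(): joint angles.
- get_qvel(): joint speeds.
- get_joint_torque(): joint torques, N m.
- get_position(): TCP position.
- get_orientation(): TCP orientation.
- get_contact_force(): force on the tool from outside, world axes, zero at the start.
- get_ft_torque(): the same for the moment, N m.
- get_width(): finger opening in m.
- get_finger_force(): force on a finger pad.
Only numpy, scipy, OpenCV 4.12 (cv2) and the standard library are available. Lean on these libraries where they do the work, as an engineer would, in place of code of your own. Each camera call takes 0.05 s, during which the arm holds its last target. There are 200 camera calls.

TASK

The tool carousel's drive tripped because its shaft clips were off. Push every loose retaining clip on the bench sideways into the groove of a bare shaft end that fits its slot (wide slot on a thick shaft, narrow slot on a thin one; any of that size will do) until it is fully home, lying flat on the housing with the little catch sprung up behind it. Only when all clips are on, reset the trip lever: push it fully off, towards the robot, then throw it fully on, away from the robot; leave the other things on the bench where they are.

Things in the scene. Friction and masses are not known exactly. Their poses are not given: they have to be found in the camera images.
- clip_wide_a: open retaining clip, wide slot (may be absent), steel: flat horseshoe 6 mm thick, 34.5 mm wide, with a slot 18.5 mm wide, flared at its mouth, open to +x; behind it an upright fin to grip, 10 mm thick (y), 26 long (x), 36 high, its middle at x = -29 mm. 55 mm long, x -42 to +13. Origin: underside, in the slot, the point on the shaft's axis when the slot's bottom touches the neck (fully home); z up when flat, as at the start
- clip_wide_b: open retaining clip, wide slot (may be absent), steel: flat horseshoe 6 mm thick, 34.5 mm wide, with a slot 18.5 mm wide, flared at its mouth, open to +x; behind it an upright fin to grip, 10 mm thick (y), 26 long (x), 36 high, its middle at x = -29 mm. 55 mm long, x -42 to +13. Origin: underside, in the slot, the point on the shaft's axis when the slot's bottom touches the neck (fully home); z up when flat, as at the start
- clip_wide_c: open retaining clip, wide slot (may be absent), steel: flat horseshoe 6 mm thick, 34.5 mm wide, with a slot 18.5 mm wide, flared at its mouth, open to +x; behind it an upright fin to grip, 10 mm thick (y), 26 long (x), 36 high, its middle at x = -29 mm. 55 mm long, x -42 to +13. Origin: underside, in the slot, the point on the shaft's axis when the slot's bottom touches the neck (fully home); z up when flat, as at the start
- clip_narrow_a: open retaining clip, narrow slot (may be absent), steel: flat horseshoe 6 mm thick, 28.5 mm wide, with a slot 12.5 mm wide, flared at its mouth, open to +x; behind it an upright fin to grip, 10 mm thick (y), 26 long (x), 36 high, its middle at x = -29 mm. 55 mm long, x -42 to +13. Origin: underside, in the slot, the point on the shaft's axis when the slot's bottom touches the neck (fully home); z up when flat, as at the start
- clip_narrow_b: open retaining clip, narrow slot (may be absent), steel: flat horseshoe 6 mm thick, 28.5 mm wide, with a slot 12.5 mm wide, flared at its mouth, open to +x; behind it an upright fin to grip, 10 mm thick (y), 26 long (x), 36 high, its middle at x = -29 mm. 55 mm long, x -42 to +13. Origin: underside, in the slot, the point on the shaft's axis when the slot's bottom touches the neck (fully home); z up when flat, as at the start
- clip_narrow_c: open retaining clip, narrow slot (may be absent), steel: flat horseshoe 6 mm thick, 28.5 mm wide, with a slot 12.5 mm wide, flared at its mouth, open to +x; behind it an upright fin to grip, 10 mm thick (y), 26 long (x), 36 high, its middle at x = -29 mm. 55 mm long, x -42 to +13. Origin: underside, in the slot, the point on the shaft's axis when the slot's bottom touches the neck (fully home); z up when flat, as at the start
- shaft_thick_a: fixed chrome thick shaft end on top of the housing: groove neck 16 mm in diameter and 9 mm high right on the top face, above it a head 26 mm across, 8 mm thick. Takes a wide-slot clip, pushed in along the housing's +x. Origin: on the axis, level with the housing's top face. Shafts change places from start to start
- shaft_thick_b: fixed chrome thick shaft end on top of the housing: groove neck 16 mm in diameter and 9 mm high right on the top face, above it a head 26 mm across, 8 mm thick. Takes a wide-slot clip, pushed in along the housing's +x. Origin: on the axis, level with the housing's top face. Shafts change places from start to start
- shaft_thick_c: fixed chrome thick shaft end on top of the housing: groove neck 16 mm in diameter and 9 mm high right on the top face, above it a head 26 mm across, 8 mm thick. Takes a wide-slot clip, pushed in along the housing's +x. Origin: on the axis, level with the housing's top face. Shafts change places from start to start
- shaft_thin_a: fixed chrome thin shaft end on top of the housing: groove neck 10 mm in diameter and 9 mm high right on the top face, above it a head 18 mm across, 8 mm thick. Takes a narrow-slot clip, pushed in along the housing's +x. Origin: on the axis, level with the housing's top face. Shafts change places from start to start
- shaft_thin_b: fixed chrome thin shaft end on top of the housing: groove neck 10 mm in diameter and 9 mm high right on the top face, above it a head 18 mm across, 8 mm thick. Takes a narrow-slot clip, pushed in along the housing's +x. Origin: on the axis, level with the housing's top face. Shafts change places from start to start
- shaft_thin_c: fixed chrome thin shaft end on top of the housing: groove neck 10 mm in diameter and 9 mm high right on the top face, above it a head 18 mm across, 8 mm thick. Takes a narrow-slot clip, pushed in along the housing's +x. Origin: on the axis, level with the housing's top face. Shafts change places from start to start
- housing: carousel drive housing, fixed aluminium block 150 (x) x 340 (y) x 45 mm (z); origin: centre of its underside; front (-x) roughly to the robot. Six shaft ends in a row along y at x = +20 mm, 56 mm apart; the top in front of them is flat but for a brass spring catch 44 to 60 mm before each, 24 wide, 3 high: a clip slides over it (under 3 N) and it springs up behind the fin of a clip that is home, locking it
- starter: the motor starter, a fixed grey box 90 (x) x 70 (y) x 65 mm (z) with the trip lever on top; origin at the centre of its underside; its front (-x) faces roughly to the robot
- trip (a joint): angle (rad) of the black trip lever, a paddle 10 mm thick, 30 wide, 52 long, hinged about the starter's y axis above its centre, 67 mm over the bench. 0 = fully off, leaning 0.5 rad to the front (robot side); 0.5 = upright; 1.0 = fully on, leaning 0.5 rad to the back. Tripped: near the middle. It stays where left; about 3 N at its end moves it
- trip_tip (a point): middle of the free end of the trip lever, 52 mm from its hinge
- die_holder: a brass die holder (bystander), round, 64 mm across, 36 mm high; origin at the centre of its underside
- align_block: a red aluminium alignment block (bystander), 60 x 40 x 25 mm; origin at the centre of its underside
- spring_post: a chrome spring post (bystander), upright, foot 40 mm across, 55 mm high; origin at the centre of its underside
- form_punch: a steel form punch (bystander), lying, 90 x 22 x 22 mm; origin at the centre of its underside
- die_ring: a steel die ring (bystander), lying flat, 48 mm across, 20 mm high; origin at the centre of its underside
- gauge_block: a steel gauge block (bystander), 35 x 30 x 30 mm; origin at the centre of its underside
Not all that is in view belongs to the job. What is meant by the starter is not white, and is the smaller of those in its own colour.

How it is judged:
By the outcome, as a careful person would: the job done as asked, in the order asked, and still so for the second after the job is handed in, with the robot touching nothing.
Of clip_wide_a, clip_wide_b, clip_wide_c, clip_narrow_a, clip_narrow_b, clip_narrow_c only 4 to 6 are there at a start; the rules pass over those that are not, and their reading is None.
At some moment in a run one of clip_wide_a, clip_wide_b, clip_wide_c, clip_narrow_a, clip_narrow_b, clip_narrow_c may be knocked a few centimetres aside while the robot is not near it.
It also fails if it takes over 210 s, if anything falls off the work surface, if the arm or the gripper's body presses on something with over 40 N, if the wrist force passes 120 N, or if a joint passes its speed limit or range.

## Working session

There is one attempt and no reset: what is moved stays moved. The work goes in short steps, each a Python script; the robot and the scene stay as the last script left them, time stands still between calls to the robot, and variables do not carry over. Pictures are saved under pics/ and viewed, at most 14 in all, crops included, and the job is handed in when it is done.

```bash
ls; mkdir -p pics; python3 - <<'E'
from cell import *
import cv2,numpy as np
np.set_printoptions(precision=4,suppress=True)
for n in("top","side"):
    im,d=get_image(n); cv2.imwrite(f"pics/{n}0.png",cv2.resize(im[:,:,::-1],(800,600),interpolation=cv2.INTER_CUBIC)); np.savez(f"pics/{n}0.npz",im=im,d=d)
    c=camera_info(n); print(n,c["intrinsics"],c["world_to_cam"],(d==0).mean())
print(get_t(),get_position(),get_orientation())
E
```

```text
pics
top [[415.3125   0.     251.199 ]
 [  0.     415.3125 194.952 ]
 [  0.       0.       1.    ]] [[ 0.0248 -0.9997  0.0068  0.0253]
 [-0.9973 -0.0252 -0.0691  0.4625]
 [ 0.0693 -0.0051 -0.9976  1.5135]
 [ 0.      0.      0.      1.    ]] 0.0038299560546875
side [[449.6898   0.     254.6182]
 [  0.     449.6898 194.1013]
 [  0.       0.       1.    ]] [[-0.9928 -0.1188 -0.0172  0.4428]
 [-0.054   0.5699 -0.8199  0.0696]
 [ 0.1072 -0.8131 -0.5722  1.342 ]
 [ 0.      0.      0.      1.    ]] 0.003916422526041667
0.1 [0.2064 0.4551 0.2499] [-0.0001  0.2113  0.9774 -0.0005]
```

View pics/top0.png

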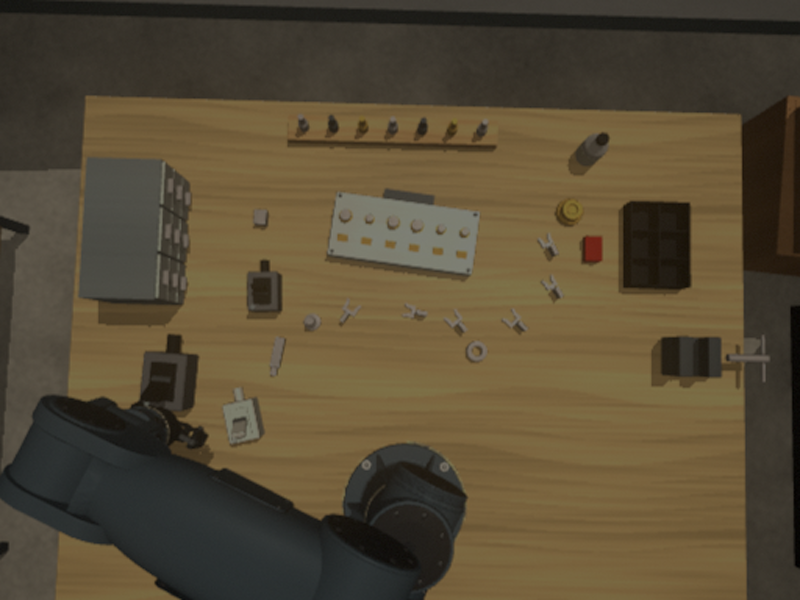

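View pics/side0.png

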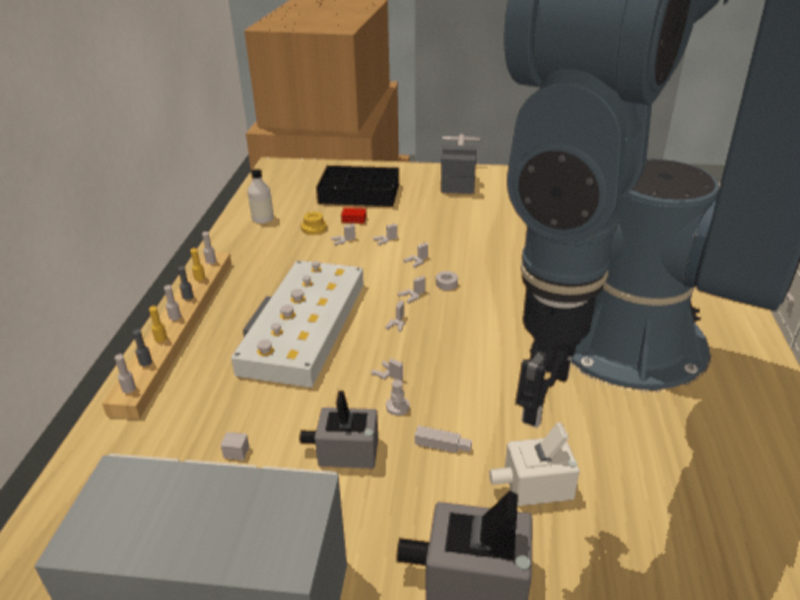

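Top view (800x600 px): six clips at about (548,245), (553,288), (515,321), (456,321), (414,312) and (348,312). The housing is at (405,233), with shafts from (345,215) to (464,232). There are three starter candidates:
- White at (241,420): ruled out by its colour.
- Large grey at (169,380): ruled out because it is the bigger grey one.
- Small grey at (264,290): the smaller of the grey ones, so it fits.

Next I'll confirm that in a crop and measure.

```bash
cat > vis.py <<'E'
import cv2,numpy as np
from cell import *
np.set_printoptions(precision=4,suppress=True)
def cloud(n,im,d):
    c=camera_info(n);K=np.array(c["intrinsics"]);T=np.linalg.inv(np.array(c["world_to_cam"]))
    v,u=np.mgrid[:d.shape[0],:d.shape[1]]
    P=np.stack([(u-K[0,2])/K[0,0]*d,(v-K[1,2])/K[1,1]*d,d],-1)
    return P@T[:3,:3].T+T[:3,3]
def ray(n,uv,z):
    c=camera_info(n);K=np.array(c["intrinsics"]);T=np.linalg.inv(np.array(c["world_to_cam"]))
    uv=np.atleast_2d(uv);r=np.c_[(uv-K[[0,1],2])/K[0,0],np.ones(len(uv))]@T[:3,:3].T
    return (T[:3,3]+r*((z-T[2,3])/r[:,2])[:,None])
def load(n,tag='0'):
    f=np.load(f"pics/{n}{tag}.npz");return f['im'],f['d']
E
python3 - <<'E'
from vis import *
for n in("top","side"):
    im,d=load(n);W=cloud(n,im,d);print(n)
    hsv=cv2.cvtColor(im,cv2.COLOR_RGB2HSV)
    ok=(d>0)&(W[...,0]>.25)&(W[...,0]<.85)&(abs(W[...,1])<.45)
    b=ok&(W[...,2]<.003)&(W[...,2]>-.02)&(hsv[...,1]>60);print("bench z",np.median(W[b][:,2]),W[b][:,2].std())
    # housing: white-ish top
    m=(ok&(abs(W[...,2]-.045)<.008)&(hsv[...,1]<70)).astype(np.uint8)
    k,L,S,C=cv2.connectedComponentsWithStats(m);i=1+S[1:,4].argmax()
    cs=max(cv2.findContours((L==i).astype(np.uint8),0,1)[0],key=cv2.contourArea)
    P=ray(n,cs[:,0].astype(float),.045)[:,:2]
    r=cv2.minAreaRect((P*1000).astype(np.float32));print("housing",r,"zmed",np.median(W[L==i][:,2]))
    hd=(ok&(W[...,2]>.055)&(W[...,2]<.07)).astype(np.uint8)
    k,L2,S2,C2=cv2.connectedComponentsWithStats(hd)
    for j in range(1,k):
        if S2[j,4]>5: print(" hi",C2[j],S2[j,4],W[L2==j].mean(0))
    cl=(ok&(W[...,2]>.003)&(W[...,2]<.044)&(hsv[...,1]<90)).astype(np.uint8)
    k,L3,S3,C3=cv2.connectedComponentsWithStats(cl)
    for j in range(1,k):
        if S3[j,4]>12:
            w=W[L3==j];f=w[w[:,2]>.02];bb=w[w[:,2]<.012]
            print(" cl",C3[j],S3[j,4],w.mean(0),w[:,2].max(),"fin",f.mean(0)[:2] if len(f) else 0,"base",bb.mean(0)[:2] if len(bb) else 0)
im,_=load("top")
h=im[:,:,::-1]
def cr(x,y,w,hh,s): return cv2.resize(h[y:y+hh,x:x+w],None,fx=s,fy=s,interpolation=cv2.INTER_CUBIC)
a=cr(205,120,100,60,8);b=cr(205,145,160,80,5)
c=[cr(int(x*.64)-15,int(y*.64)-15,30,30,6) for x,y in [(548,245),(553,288),(515,321),(456,321),(414,312),(348,312)]]
top=cv2.convertScaleAbs(np.vstack([np.hstack(c[:3]),np.hstack(c[3:])]),alpha=1.6,beta=0)
st=cv2.resize(cv2.convertScaleAbs(h[150:290,80:180],alpha=1.6,beta=0),(257,360))
cv2.imwrite("pics/c1.png",np.hstack([top,st]))
E
```

```text
top
bench z -0.0005074387626458066 0.002586656641830478
housing ((630.54638671875, 15.794830322265625), (338.4290466308594, 150.35877990722656), 83.28582763671875) zmed 0.04549907758939509
 hi [375.4444  97.8519] 27 [ 0.8238 -0.4059  0.0623]
 hi [220.9744 136.4872] 39 [0.667  0.1512 0.0621]
 hi [236.1111 138.8889] 18 [0.6596 0.0965 0.0623]
 hi [251.6053 141.    ] 38 [0.6533 0.0404 0.0624]
 hi [266.7632 143.0789] 38 [ 0.6472 -0.0143  0.0623]
 hi [282.2632 145.3684] 19 [ 0.6405 -0.0704  0.0617]
 hi [297.6316 147.2105] 19 [ 0.6353 -0.126   0.0611]
 hi [168.2219 185.3123] 365 [0.4854 0.3337 0.0647]
 hi [198.2308 204.4615] 13 [0.42   0.2254 0.0579]
 cl [372.625 100.9  ] 40 [ 0.8226 -0.4057  0.0285] 0.043520974175455196 fin [ 0.8234 -0.4054] base [ 0.8205 -0.4072]
 cl [261.0899 127.5918] 267 [0.7116 0.0065 0.027 ] 0.04385820509282379 fin [0.7069 0.0046] base [ 0.7187 -0.0458]
 cl [233.6154 126.6154] 13 [0.709  0.1075 0.0419] 0.04388162603725698 fin [0.709  0.1075] base 0
 cl [236.4286 133.8571] 14 [0.6824 0.0965 0.0422] 0.04381596121910625 fin [0.6824 0.0965] base 0
 cl [228.5862 141.1379]
[... 4225 characters left out ...]
271991918413906 fin [0.4315 0.1556] base [0.4477 0.1482]
 cl [253.9941 257.5294] 170 [0.4191 0.2358 0.0173] 0.04344126487145572 fin [0.4193 0.2359] base [0.4195 0.2359]
 cl [282.1425 281.2047] 386 [0.3397 0.3127 0.0166] 0.025408957895622808 fin [0.3483 0.3086] base [0.3378 0.3178]
 cl [149.8089 285.0935] 246 [0.661  0.3646 0.0225] 0.03297919120854953 fin [0.662  0.3621] base [0.66   0.3698]
 cl [196.8302 279.2453] 53 [0.5458 0.3473 0.037 ] 0.04184942920723944 fin [0.5458 0.3473] base 0
 cl [222.1324 292.29  ] 438 [0.4796 0.3712 0.0243] 0.043963703481806005 fin [0.479  0.3712] base [0.4825 0.3722]
 cl [316.0877 304.4737] 57 [0.2566 0.3956 0.0354] 0.04230502688841664 fin [0.2566 0.3956] base 0
```

View pics/c1.png

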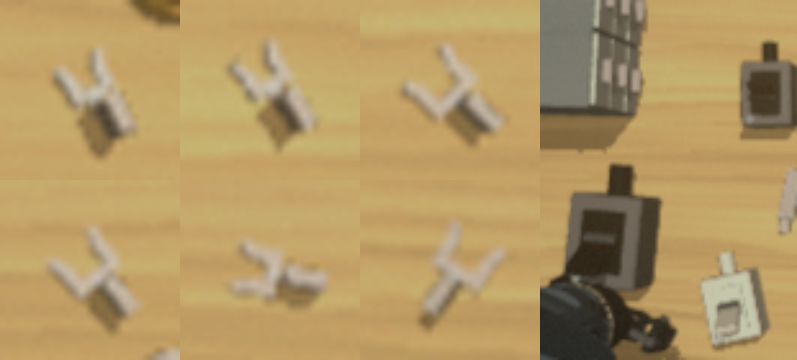

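The crop shows the smaller grey starter at the upper right of the inset, full-frame (264,290), so that is the one meant. Measured by prong span in the crop:
- **Wide clips:** (515,321), (456,321) and (348,312), about 8.6 px.
- **Narrow clips:** (548,245), (553,288) and (414,312), about 7.2 px.

That gives three of each. The shafts run thick, thin, thick, thick, thin, thin from +y to -y. The two cameras disagree by about 5 mm in y, so I'll touch-probe the end shafts.

```bash
cat > rob.py <<'E'
from vis import *
H0=np.array([.6505,.0145]); YAW=np.radians(-6.6)   # row centre (shaft row), first estimate
def down(phi): a=(phi+np.pi/2)/2; return [0,float(np.cos(a)),float(np.sin(a)),0]
def ax(t): return np.array([np.cos(t),np.sin(t)])
def p3(xy,z): return [float(xy[0]),float(xy[1]),float(z)]
E
python3 - <<'E'
from rob import *
hy=ax(YAW+np.pi/2)
best=[(s,ik(p3(H0+s2*.19*hy,.14),down(YAW+s))) for s in(0,np.pi) for s2 in (1,-1)]
for s,q in best: print(s,q)
ok=[s for s in (0,np.pi) if all(q is not None for t,q in best if t==s)]
s=min(ok,key=lambda s:max(abs(q[5]) for t,q in best if t==s))
q=down(YAW+s)
gripper_to(0.0,30)
res=[]
for sg in(1,-1):
    a=H0+sg*hy*(.140+.044)
    reach(p3(a,.16),q); move_l(p3(a,.071),.15)
    hit=move_l(p3(H0+sg*hy*.150,.071),.02,threshold=3)
    P=np.array(get_position()); f=get_contact_force(); res.append((P[:2]-H0)@hy); print(hit,P,f,res[-1],get_t())
    move_l(p3(a,.071),.15); move_l(p3(a,.17),.25)
# thick(+13) at +, thin(-9) at -
print("sep-2*hw",res[0]-res[1]-.302,"offset",(res[0]-.013+res[1]+.009)/2)
E
```

```text
0 [0.2936 0.6819 0.4028 1.2917 0.     1.9795]
0 [-0.2704  0.5676  0.2061  1.2093  0.      1.4156]
3.141592653589793 [ 0.2936  0.6819  0.4028  1.2917  0.     -1.162 ]
3.141592653589793 [-0.2704  0.5676  0.2061  1.2093  0.     -1.726 ]
True [0.6694 0.1779 0.0708] [0.7732 3.3049 2.3647] 0.16446721842670192 4.9583
True [ 0.6321 -0.1437  0.0708] [ 0.2553 -2.397   2.7142] -0.1592159638695046 9.075
sep-2*hw 0.021683182296206527 offset 0.0006256272785986573
```

Both touches agree: the separation gives the finger width of 22 mm, and the row offset is +0.6 mm. The top camera reads about 2 mm low in y. Next is the first clip.

```bash
sed -i 's/^H0=.*/YAW=np.radians(-6.6); H0=np.array([.6505,.0145])+.0006*np.array([-np.sin(YAW),np.cos(YAW)])/' rob.py; cat >> rob.py <<'E'
PARK=[1.145,.213,-.034,1.323,0,1.571]
def clips(save=None):
    im,d=get_image("top");W=cloud("top",im,d)
    if save: np.savez(f"pics/top{save}.npz",im=im,d=d)
    s=cv2.cvtColor(im,cv2.COLOR_RGB2HSV)[...,1]
    m=((d>0)&(W[...,2]>.003)&(W[...,2]<.044)&(s<90)&(W[...,0]>.25)&(W[...,0]<.75)&(abs(W[...,1])<.45)).astype(np.uint8)
    k,L,S,C=cv2.connectedComponentsWithStats(m);out=[]
    for j in range(1,k):
        if not 40<S[j,4]<90: continue
        w=W[L==j];f=w[w[:,2]>.022][:,:2];b=w[w[:,2]<.012][:,:2]
        if len(f)<6 or len(b)<12: continue
        v=b.mean(0)-f.mean(0)
        if .015<np.linalg.norm(v)<.035: out.append((f.mean(0)+[0,.002],np.arctan2(v[1],v[0]),S[j,4]))
    return out
def find(near,save=None):
    c=[x for x in clips(save) if np.linalg.norm(x[0]-near)<.08]
    return min(c,key=lambda x:np.linalg.norm(x[0]-near)) if c else None
def wrap(a): return (a+np.pi)%(2*np.pi)-np.pi
HX,HY=ax(YAW),ax(YAW+np.pi/2)
def pick(xy,th,sy):
    """grip fin at xy, heading th; returns s"""
    best=None
    for s in(1,-1):
        q1=ik(p3(xy,.027),down(wrap(th+s*np.pi/2)));q2=ik(p3(H0+sy*HY-.1*HX,.075),down(wrap(YAW+s*np.pi/2)))
        if q1 is None or q2 is None: continue
        c=max(abs(q1[5]),abs(q2[5]))
        if best is None or c<best[0]: best=(c,s)
    s=best[1];q=down(wrap(th+s*np.pi/2))
    gripper_to(.036); reach(p3(xy,.13),q); move_l(p3(xy,.027),.12); gripper_to(0,60)
    print("grip w",round(get_width(),4)); move_l(p3(xy,.16),.25); return s
def insert(sy,s):
    q=down(wrap(YAW+s*np.pi/2)); B=H0+sy*HY; z=.045+.027+.001
    a=B-(.029+.052)*HX                    # clip origin 52 mm before the axis
    reach(p3(a,.16),q); move_l(p3(a,z+.02),.2)
    print("down hit",move_l(p3(a,z),.05,threshold=6))
    hit=move_l(p3(B-(.029-.006)*HX,z),.04,threshold=14)
    d=np.array(get_position())[:2]-B;print("in",hit,"along",(d@HX).round(4),"lat",(d@HY).round(4),"f",np.array(get_contact_force()),"t",get_t())
def leave():
    gripper_to(.03); P=get_position(); move_l([P[0],P[1],.17],.25)
E
python3 - <<'E'
from rob import *
movej(PARK)
for c in clips("1"): print(c)
c=find(np.array([.432,.148])); s=pick(c[0],c[1],.14); insert(.14,s); print(get_width())
im,d=get_image("side");cv2.imwrite("pics/s1.png",cv2.resize(im[150:270,120:280,::-1],(800,600),interpolation=2))
E
```

```text
(array([ 0.601, -0.336]), np.float64(0.5090779644039102), np.int32(63))
(array([ 0.5025, -0.3471]), np.float64(0.5074865279799924), np.int32(65))
(array([0.4321, 0.1502]), np.float64(-0.5125924384266656), np.int32(64))
(array([ 0.4448, -0.0287]), np.float64(1.2746341054956196), np.int32(55))
(array([ 0.4212, -0.2636]), np.float64(0.9175847966443452), np.int32(69))
(array([ 0.4155, -0.1233]), np.float64(0.2738902392856845), np.int32(45))
grip w 0.0093
down hit True
in True along -0.0273 lat -0.0 f [-3.8216  0.907   9.1007] t 19.6
0.009257281574674078
```

View pics/s1.png

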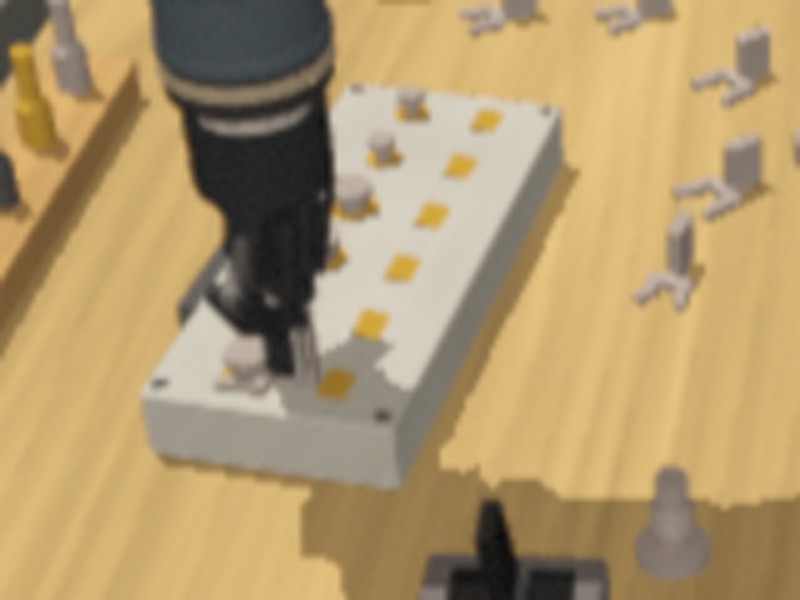

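The side crop shows the clip's prongs around the shaft at (243,370), with its catch at (337,384). I'll push once more to confirm it is home, then release and check.

```bash
python3 - <<'E'
from rob import *
B=H0+.14*HY;P=np.array(get_position());print(P[2],get_contact_force())
t=P.copy();t[:2]+=.006*HX;t[2]+=.0005
print(move_l(list(t),.02,threshold=15)); d=np.array(get_position());print((d[:2]-B)@HX,d[2],get_contact_force())
leave(); movej(PARK); print(get_t())
im,d=get_image("side");a=cv2.resize(im[195:255,140:220,::-1],(400,300),interpolation=2)
im,d=get_image("top");b=cv2.resize(im[120:180,200:280,::-1],(400,300),interpolation=2);cv2.imwrite("pics/s2.png",np.hstack([a,cv2.convertScaleAbs(b,alpha=1.6,beta=0)]))
W=cloud("top",im,d);w=W[(W[...,2]>.070)&(W[...,2]<.09)&(abs(W[...,0]-.64)<.06)&(abs(W[...,1]-.15)<.03)];print("fin",w.mean(0),(w.mean(0)[:2]-B)@HX,len(w))
E
```

```text
0.07271006513854043 [-2.8488  0.2192  8.5828]
True
-0.027243497705666073 0.0727488132861843 [-2.2622 -0.2157  7.287 ]
22.6583
fin [0.6381 0.1547 0.0787] -0.02840143236078553 25
```

View pics/s2.png

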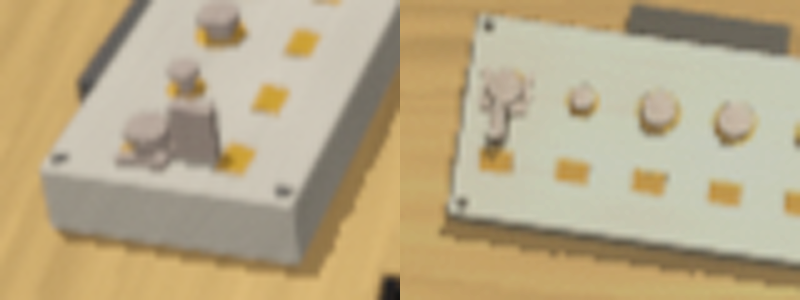

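The clip is flat against the neck, with its catch fully visible behind the fin (left crop (240,160), right crop (495,160)). It is home, so I'll run the remaining five with checks.

```bash
sed -i 's/z=.045+.027+.001$/z=.045+.027+.0015/' rob.py; cat > run.py <<'E'
import sys
from rob import *
jobs=[((.4155,-.1233),.028),((.4212,-.2636),-.028),((.601,-.336),-.140),((.5025,-.3471),-.084),((.4448,-.0287),.084)]
for n,sy in jobs[int(sys.argv[1]):]:
    c=find(np.array(n)); print(n,c)
    if c is None: print("LOST");[print(x) for x in clips()];break
    s=pick(c[0],c[1],sy)
    if not .008<get_width()<.0115: print("bad grip",get_width());break
    insert(sy,s); B=H0+sy*HY
    P=np.array(get_position());t=P.copy();t[:2]+=.006*HX
    move_l(list(t),.02,threshold=15);a=(np.array(get_position())[:2]-B)@HX;print("again",a.round(4))
    if not -.033<a<-.0245: print("BAD depth");break
    leave();movej(PARK)
    im,d=get_image("top");W=cloud("top",im,d)-np.r_[B,0];u=W[...,:2]@HX;v=W[...,:2]@HY
    w=(W[...,2]>.070)&(W[...,2]<.09)&(u>-.07)&(u<.0)&(abs(v)<.02);print("fin",u[w].mean(),v[w].mean(),w.sum())
E
python3 run.py 0
```

```text
(0.4155, -0.1233) (array([ 0.4156, -0.1235]), np.float64(0.6184143069654617), np.int32(61))
grip w 0.009
down hit True
in True along -0.0277 lat -0.0001 f [-2.2636  0.7659  5.8369] t 30.55
again -0.0277
fin -0.029205464543421492 -0.0018728385319306058 21
(0.4212, -0.2636) (array([ 0.4212, -0.2633]), np.float64(0.8056694119969084), np.int32(66))
grip w 0.0089
down hit True
in True along -0.0274 lat -0.0 f [-2.5682  0.7734  5.8184] t 42.3417
again -0.0274
fin -0.029449952180416857 -0.005562228381414897 23
(0.601, -0.336) (array([ 0.6015, -0.3361]), np.float64(0.46707254172603174), np.int32(65))
grip w 0.0089
down hit True
in True along -0.0285 lat 0.0 f [-3.9318 -0.11    7.1683] t 54.2417
again -0.0285
fin -0.02966773844932539 -0.00110868681366528 23
(0.5025, -0.3471) (array([ 0.502 , -0.3475]), np.float64(0.41559154626990086), np.int32(57))
grip w 0.0092
down hit True
in True along -0.0279 lat 0.0 f [-3.2552 -0.2005  6.1878] t 66.55
again -0.0279
fin -0.029830004773238872 -0.0017869865400010748 24
(0.4448, -0.0287) (array([ 0.4448, -0.0287]), np.float64(1.4059657036121798), np.int32(57))
grip w 0.0095
down hit True
in True along -0.0285 lat -0.0001 f [-2.4431 -0.0149  7.0967] t 78.675
again -0.0284
fin -0.02789986514229536 -0.0021591445353761236 21
```

```bash
python3 - <<'E'
from rob import *
ti,td=get_image("top");si,sd=get_image("side")
np.savez("pics/top2.npz",im=ti,d=td);np.savez("pics/side2.npz",im=si,d=sd)
a=cv2.resize(ti[115:180,205:310,::-1],(800,495)[:2],interpolation=2)[:, :];a=cv2.resize(cv2.convertScaleAbs(a,alpha=1.6,beta=0),(480,300))
b=cv2.resize(si[160:250,140:240,::-1],(320,300),interpolation=2)
c=cv2.resize(si[240:310,180:260,::-1],(400,300),interpolation=2)
e=cv2.resize(cv2.convertScaleAbs(ti[160:205,150:190,::-1],alpha=1.8,beta=0),(400,300),interpolation=2)
cv2.imwrite("pics/s3.png",np.vstack([np.hstack([a,b]),np.hstack([c,e])]))
for n,im,d in(("top",ti,td),("side",si,sd)):
    W=cloud(n,im,d);v=im.max(2).astype(int)
    R=(d>0)&(abs(W[...,0]-.485)<.08)&(abs(W[...,1]-.335)<.06)
    box=R&(abs(W[...,2]-.065)<.006)
    m=(box).astype(np.uint8);k,L,S,C=cv2.connectedComponentsWithStats(m);i=1+S[1:,4].argmax()
    P=ray(n,np.argwhere(L==i)[:,::-1].astype(float),.065)[:,:2]
    print(n,"box",cv2.minAreaRect((P*1000).astype(np.float32)))
    l=W[R&(W[...,2]>.078)];print("lever n",len(l),l.mean(0),l.min(0),l.max(0)); h=l[l[:,2]>l[:,2].max()-.012];print("tip",h.mean(0),len(h))
E
```

```text
top box ((485.5646057128906, 333.8890380859375), (90.50972747802734, 69.62638854980469), 5.147630214691162)
lever n 52 [0.4882 0.3338 0.1071] [0.4604 0.32   0.0782] [0.4954 0.3488 0.1288]
tip [0.4915 0.3342 0.1207] 20
side box ((484.1458435058594, 343.15460205078125), (89.44202423095703, 73.25296783447266), 2.803421974182129)
lever n 127 [0.4883 0.3445 0.1035] [0.4818 0.3232 0.0796] [0.4976 0.356  0.1209]
tip [0.4909 0.3418 0.1159] 55
```

View pics/s3.png

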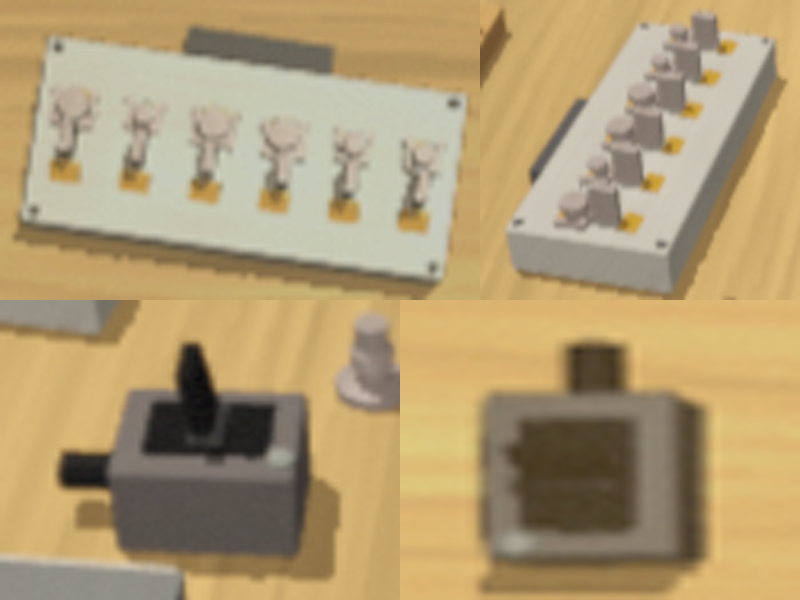

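All six clips are home, with every catch visible behind its fin. The lever of the small grey starter is near upright at crop (195,395). Now the lever: towards the robot first, then away.

```bash
python3 - <<'E'
from rob import *
C=np.array([.485,.338]);YS=np.radians(4);sx=ax(YS);q=min((down(wrap(YS+s*np.pi/2)) for s in(1,-1) if ik(p3(C,.12),down(wrap(YS+s*np.pi/2))) is not None),key=lambda o:abs(ik(p3(C,.12),o)[5]))
z=.116; gripper_to(0,30)
def view(n):
    i,d=get_image("side");return cv2.resize(i[240:310,180:260,::-1],(400,300),interpolation=2)
ims=[]
for sg in(1,-1):
    a=C+sg*.058*sx
    if sg==1: reach(p3(a,.2),q)
    else: move_l(p3(a,.2),.2)
    print("descend",move_l(p3(a,z),.15,threshold=8))
    hit=move_l(p3(C-sg*.012*sx,z),.04,threshold=14)
    d=np.array(get_position());print(sg,hit,((d[:2]-C)@sx).round(4),get_contact_force(),get_t())
    hit=move_l(p3(d[:2]-sg*.006*sx,z),.02,threshold=14);d=np.array(get_position());print(sg,hit,((d[:2]-C)@sx).round(4),get_contact_force())
    move_l(p3(a,z),.2);move_l(p3(a,.2),.2)
    if sg==1: ims.append(view(0))
movej(PARK);ims.append(view(0));cv2.imwrite("pics/s4.png",np.hstack(ims))
n="side";im,d=get_image(n);W=cloud(n,im,d);R=(d>0)&(abs(W[...,0]-.485)<.08)&(abs(W[...,1]-.335)<.06)&(W[...,2]>.1);print("tip",W[R].mean(0),get_t())
E
```

```text
descend False
1 True -0.0027 [ 5.159  -0.5183  2.0698] 85.75
1 True -0.0029 [ 5.2383 -0.6386  2.4757]
descend False
-1 True 0.0005 [-6.6819 -0.1733  8.6668] 89.8333
-1 True 0.0005 [-5.6798  0.0197  8.6583]
tip [0.5049 0.3431 0.1084] 92.1917
```

View pics/s4.png

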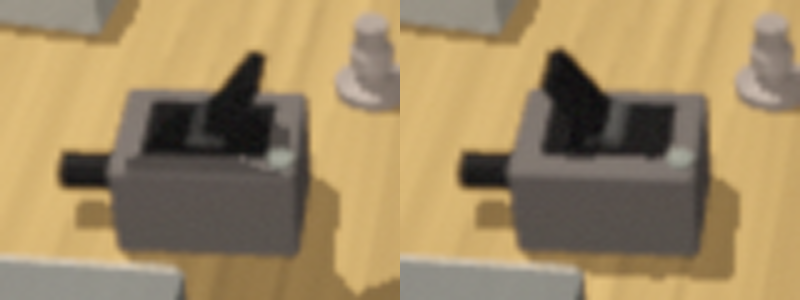

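Left picture: the lever leans fully to the robot side, tip at (258,60). Right picture: it leans fully away, tip at (555,55). Both throws ended against a hard stop within 2–3 mm of the expected stop, so I'm handing in.

```bash
python3 -c "
from cell import *
print(job_done())"
```

```text
the job is handed in; nothing more can be done
None
```

All six clips are home with their catches up behind them, the trip lever was pushed fully off and then fully on, and the job was handed in at about 92 s; no verdict came back.

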